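# Seat a bike pedal in the assembly fixture and snap the clamp over it

### The job

Slide the teal pedal along its nest and press it firmly home against the yellow end stop, then push the red clamp handle past its centre so that it snaps over and its rubber foot holds the pedal. Once it is over, lean on the handle for about half a second with about 12 N to be sure it is locked, then let go. Be gentle: never push the pedal or the handle harder than 20 N, and leave the bins, bottle and wrench where they are.

Things in the scene. Friction and masses are not known exactly. Their poses are not given: they have to be found in the camera images.
- fixture: Aluminium base plate, 310 x 130 x 12 mm, fixed to the bench. Origin: underside (z = 0), below the middle of the seated pedal; the plate spans x = -150 to +160 mm. +x: the way the pedal slides home; z up. Two guide rails, tops 26 mm above the bench, x = -135 to +50 mm, inner faces at y = +-49 mm; the -x end is open.
- stop: Yellow end stop on the fixture, a rigid bar 12 x 120 mm, from 12 to 30 mm above the bench. Origin: on the underside centre of the face that the pedal meets, at x = +50 mm in the fixture's frame; same axes as the fixture.
- pedal: Teal pedal cage, 0.13 to 0.25 kg, 100 (x) by 94 mm (y), loose between the rails with 2 mm play a side. Origin: centre of underside, 12 mm above the bench; axes as the fixture's. A hub 30 mm wide, 22 mm high runs along its x; the rest is 16 mm high. Starts 12 to 35 mm short of home; home: its +x end touches the stop, its origin over the fixture's origin. Slides at 1 to 2 N.
- rocker (a joint): Angle of the over-centre clamp, rad: 0 open, about 0.9 closed, its rubber foot on the hub of the seated pedal (rigid end of travel). The spring drives it open below about 0.5 and snaps it closed above; about 7 N along -x at the handle's tip starts it, falling to none at the centre.
- axle (a point): Middle of the clamp's axle, parallel to the fixture's y, at x = +85 mm, 55 mm above the bench, between blue cheeks (x = 67 to 103 mm, y to +-31 mm, tops 72 mm above the bench). Axes as the fixture's. From the axle a nose 75 mm long points towards -x, raised 0.9 rad when open, lying level over the hub when closed.
- handle_tip (a point): Middle of the red handle's top end, 120 mm from the axle. Paddle 34 mm wide (y), 14 mm thick, its last 68 mm red. Open it leans 0.4 rad from vertical to the fixture's +x: tip at x = +132 mm, 166 mm above the bench; closed 0.5 rad to -x: tip at x = +27 mm, 160 mm up. To close, push its +x side towards -x.
- yellow_bin: Bystander: yellow parts bin of black bushings, 150 x 100 x 70 mm; origin at the centre of its underside.
- green_bin: Bystander: green parts bin of aluminium sleeves, 170 x 110 x 75 mm; origin at the centre of its underside.
- spray: Bystander: green bottle with a red cap, 60 mm wide, 170 mm high; origin at the centre of its underside.
- wrench: Bystander: steel wrench lying on the bench; origin at the middle of its underside.
Mind the look-alikes: they are no part of the job. Leave any white look-alike of the pedal alone.

How it is judged (in metres and radians):
On the way, in this order (a step that is already met when the one before it is completed fails the run):
1. with the clamp still open, the pedal is pressed against the end stop with more than 3 N, within 2.5 mm of home (x of pedal in the frame of fixture above -0.0025 m and contact force between pedal and stop above 3 N and value of joint rocker below 0.2 rad), for 0.15 s.
2. with the rocker snapped over (above 0.82 rad) the fingers lean on it with more than 8 N for 0.3 s (value of joint rocker above 0.82 rad and contact force between the fingers and rocker above 8 N), for 0.3 s.
At the end, for the whole second after the job is handed in: The rocker is over (above 0.82 rad) with its foot pressing on the pedal by more than 2 N, and the pedal lies flat in the nest, at rest, within 3 mm of touching the stop (value of joint rocker above 0.82 rad and contact force between rocker and pedal above 2 N and x of pedal in the frame of fixture above -0.003 m and z of pedal in the frame of fixture below 0.015 m and linear speed of pedal below 0.01 m/s).
It fails at once if the handle or rocker is pushed harder than 20 N (contact force between any of the fingers, the arm and rocker above 20 N).
It fails at once if the pedal is pushed harder than 20 N (contact force between any of the fingers, the arm and pedal above 20 N).
It fails at once if a bin, the bottle or the wrench is moved by more than 20 mm (distance of any of yellow_bin, green_bin, spray, wrench from where it was at the start of the episode above 0.02 m).
It also fails if it takes over 64 s, if anything falls off the work surface, if the arm or the gripper's body presses on something with over 40 N, if the wrist force passes 120 N, or if a joint passes its speed limit or range.

### The arm

A 6-joint arm with a two-finger parallel gripper is mounted at the origin on the work surface. World frame = base frame: x ahead of the robot, y to its left, z up, the work surface at z = 0. Lengths are in mm, angles in rad, forces in N, time in s.
With the tool pointing down it reaches from about 325 to 850 mm from the base axis. Payload 15.5 kg.
Tool frame: the origin (TCP) lies midway between the tips of the shut fingers; the grasp point (between the pads) lies 19 mm behind it (ctrl.grip_depth is the distance from the TCP to the grasp point, in mm); z points along the fingers, y is the line along which they close (so a half turn about z gives the same grasp; the last joint's range is limited). The gripper opens to 91 mm and grips with 3 to 60 N. Pads are 32 mm wide; open, the fingers measure 118 mm over their backs; the gripper's body (76 mm by 178 mm) begins 60 mm behind the grasp point.
Start: joints at [-0.096, 0.494, 1.345, -0, 1.302, -0.096], TCP at [625.001, 0.003, 213.915] pointing down, gripper open.
Joint ranges: [-2.91, 2.91], [-0.82, 2.16], [0.22, 2.67], [-1.22, 4.37], [0.12, 2.79], [-3.08, 3.08]. Speed limits (rad/s): [1.89, 1.89, 2.57, 3.01, 3.01, 3.01].

### API

Orientations are given as a rotation vector (axis times angle).
In Python, from plant import ctrl gives the robot as it stands. The module is installed in compiled form; this text tells all that it offers.
- The arm moves only by the shell command python3 -m inch 'ROWS'. ROWS is a JSON object of lists of equal length, an entry for each row: "xyz": the shift along the tool's x, y, z in mm, a list of three; "angular": the turn, a rotation vector about the tool's x, y, z in degrees, a list of three; "fingers": the gripper's target within -1 to 1 (fully open at 1, half-way at 0, shut at -1). A call has 1 to 5 rows; each row is the pose to reach, as a shift and turn from the pose commanded when the call began, along the tool's axes at that moment; what a row does not reach only later rows make up. A row lasts 1/12 s, in which the tool goes at most 41.7 mm and 7.16 degrees, less where a joint would pass 70% of its speed; a pose out of reach is approached as far as the arm can. A call with a gripper value outside its range is refused whole. The fingers move at their own pace and stop on an object; the grip force is fixed at half the most. Time passes only in rows, so rows that repeat a pose let the fingers close. It gives the time, the measured TCP pose, the force, the opening and the grip force at its end, in the units of the state.
- ctrl.get_obs(): the state, without advancing time (a new reading comes with each control period).
- ctrl.grab_frame(name): name is "scene" or "side" or "wrist"; returns the picture (480x640x3 uint8, red, green, blue); there is no depth.
- ctrl.camera_info(name): a dict with "K" (3x3 intrinsics, pixels), "D" ([k1, k2, p1, p2, k3] as OpenCV has them; the pictures are not rectified), "rvec" (rotation vector, rad) and "tvec" (3), from world to camera coordinates, as OpenCV has them. Camera axes: x right, y down, z forward; pixel columns grow to the right and rows downward; lengths in mm; the calibration is good to about 2 mm. A picture is of the moment at which its call begins: read the wrist's pose just before it. camera_info takes no time and is no camera call; for the wrist camera it gives the pose at the moment of the call.
- ctrl.hand_in(): hands the job in; it is judged then, once.
The state is a dict: "time": time; "joint_pos": joint angles; "qd": joint speeds; "joint_efforts": joint torques, N m; "eef_pos": TCP position; "tcp_rot": TCP orientation; "contact_force": force on the tool from outside, world axes, zero at the start; "moment": the same for the moment, N m; "opening": finger opening in mm; "gripper_force": force on a finger pad.
Only numpy, scipy, OpenCV 4.12 (cv2) and the standard library are available. Lean on these libraries where they do the work, as an engineer would, in place of code of your own. Each camera call takes 0.05 s, during which the arm holds its last target. There are 200 camera calls.

## Working session

There is one attempt and no reset: what is moved stays moved. The work goes in short steps, Python scripts to look and compute and a shell command to move; the robot and the scene stay as the last step left them, time stands still between calls to the robot, and variables do not carry over. Pictures are saved under pics/ and viewed, at most 10 in all, crops included, and the job is handed in when it is done.

```bash
mkdir -p pics
python3 - <<'E'
from plant import ctrl
import cv2
for n in ("scene","side"):
    cv2.imwrite(f"pics/{n}0.png",ctrl.grab_frame(n)[:,:,::-1])
o=ctrl.get_obs();print(o)
E
```

```text
{'time': 0.1, 'joint_pos': array([-9.54682144e-02,  4.94157940e-01,  1.34605217e+00, -3.56861534e-06,
        1.30251496e+00, -9.55206554e-02]), 'qd': array([-0.00102626, -0.00268941, -0.00020076,  0.00077342, -0.00069311,
        0.00060381]), 'joint_efforts': array([ 1.53078610e-03, -8.80241275e+01, -3.82546771e+01,  7.07121310e-02,
        4.82549379e-02, -5.43761678e-05]), 'eef_pos': array([6.24659424e+02, 5.44609559e-02, 2.13380717e+02]), 'tcp_rot': array([-2.22076597e+00, -2.22088454e+00,  1.13598784e-03]), 'contact_force': array([ 0.05028922, -0.49830929, -0.01326094]), 'moment': array([-0.00844307, -0.03844214,  0.09603606]), 'gripper_force': 0.0, 'opening': 91.2079372729304}
```

View pics/scene0.png

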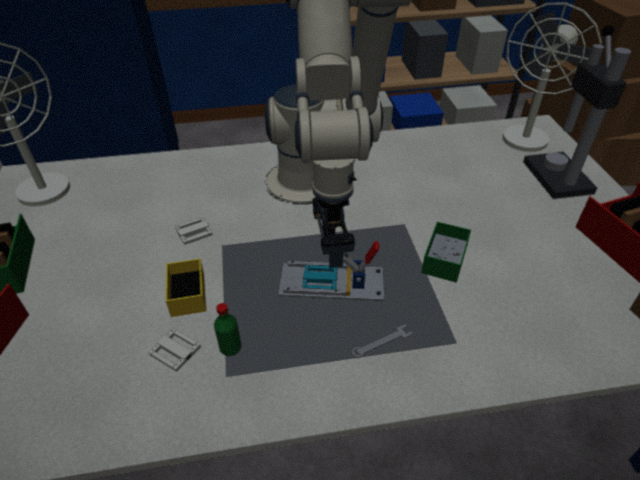

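View pics/side0.png

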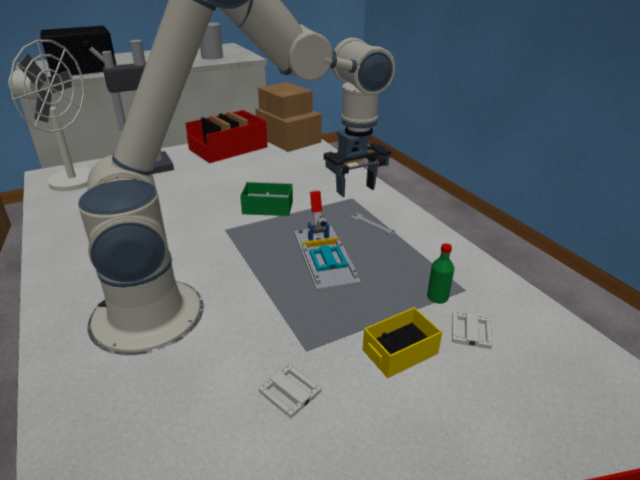

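The scene view shows the teal pedal at about (321,277), the yellow stop at (349,282), the blue cheeks at (358,280) and the red handle at (372,252). In the side view they are at (328,258), (320,243), (318,230) and (316,201). White look-alikes at scene (193,230) and (175,348) are not teal and not in the nest; the teal one fits. Fixture +x is roughly world +y.

```bash
cat > h.py <<'E'
from plant import ctrl
import cv2, numpy as np
def info(n):
    c=ctrl.camera_info(n); R=cv2.Rodrigues(np.array(c["rvec"],float))[0]; t=np.array(c["tvec"],float).ravel()
    return np.array(c["K"],float),np.array(c["D"],float),R,t
def cast(n,px,z,ci=None):
    K,D,R,t=ci or info(n)
    u=cv2.undistortPoints(np.array(px,float).reshape(-1,1,2),K,D).reshape(-1,2)
    d=np.c_[u,np.ones(len(u))]@R; c=-R.T@t
    return c+d*((z-c[2])/d[:,2])[:,None]
def mask(img,lo,hi):
    return cv2.inRange(cv2.cvtColor(img,cv2.COLOR_RGB2HSV),lo,hi)
TEAL=((84,120,60),(100,255,255));YEL=((18,130,70),(32,255,255));RED=((0,170,80),(6,255,255))
def blobs(m,roi,amin=15):
    x0,y0,x1,y1=roi; k=np.zeros_like(m);k[y0:y1,x0:x1]=m[y0:y1,x0:x1]
    cs=cv2.findContours(k,cv2.RETR_EXTERNAL,cv2.CHAIN_APPROX_NONE)[0]
    return sorted([c for c in cs if cv2.contourArea(c)>amin],key=cv2.contourArea,reverse=True)
def rect(n,pts,z,ci=None):
    w=cast(n,pts,z,ci)[:,:2].astype(np.float32); return cv2.minAreaRect(w)
E
python3 - <<'E'
from h import *
for n,roi in (("scene",(270,235,400,310)),("side",(285,185,365,295))):
    im=cv2.imread(f"pics/{n}0.png")[:,:,::-1].copy()
    for nm,c,z in (("teal",TEAL,28),("yel",YEL,30),("red",RED,150)):
        for b in blobs(mask(im,*c),roi)[:2]:
            print(n,nm,cv2.boundingRect(b),cv2.contourArea(b),np.round(np.array(sum(map(tuple,rect(n,b,z)[:2]),())),1),round(rect(n,b,z)[2],1))
    hsv=cv2.cvtColor(im,cv2.COLOR_RGB2HSV)
    m=cv2.inRange(im,(95,95,95),(255,255,255))
    for b in blobs(m,roi,300)[:2]:
        print(n,"plate",cv2.boundingRect(b),[np.round(v,1) for v in rect(n,b,12)])
    s=im[roi[1]:roi[3],roi[0]:roi[2]][:,:,::-1]
    cv2.imwrite(f"pics/{n}_crop.png",cv2.resize(s,None,fx=5,fy=5))
E
```

```text
scene teal (303, 265, 34, 24) 610.0 [530.1 -18.3  99.   93.9] 75.3
scene yel (347, 267, 4, 26) 50.5 [558.4  64.    9.1 101.1] 78.4
side teal (310, 245, 38, 26) 633.0 [523.4 -24.1 120.6  93.8] 76.1
side yel (302, 237, 37, 10) 158.5 [542.3  54.7  35.6 118.1] 76.4
side red (311, 191, 11, 21) 159.0 [548.5 103.2 129.4  28.4] 65.7
side plate (290, 185, 75, 30) [array([717.3, 324. ]), array([228.5, 282.3]), np.float64(63.1)]
side plate (292, 228, 69, 63) [array([535. ,  11.5]), array([328.6, 141.5]), np.float64(77.9)]
```

View pics/scene_crop.png

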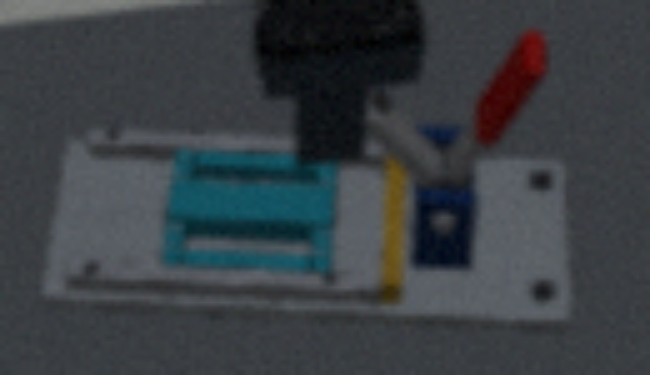

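The crop confirms the teal pedal between the rails, with the yellow stop, the blue cheeks and the open clamp in place. The teal rectangle measures 99x94 mm, which matches the given size, with its axis near 76°. I'll go above the open end and look from there.

```bash
python3 -m inch '{"xyz":[[-28,-30,5],[-56,-60,10],[-84,-90,15],[-110,-118,20],[-110,-118,20]],"angular":[[0,0,5],[0,0,9],[0,0,14],[0,0,14],[0,0,14]],"fingers":[-1,-1,-1,-1,-1]}'
python3 - <<'E'
from h import *
ci=info("wrist");im=ctrl.grab_frame("wrist");cv2.imwrite("pics/w1.png",im[:,:,::-1])
np.savez("w1.npz",*ci)
im2=ctrl.grab_frame("scene");cv2.imwrite("pics/s1.png",im2[:,:,::-1])
o=ctrl.get_obs();print(o["eef_pos"],o["tcp_rot"],o["opening"])
roi=(270,235,400,310)
for nm,c,z in (("teal",TEAL,28),("yel",YEL,30)):
    for b in blobs(mask(im2,*c),roi)[:1]: print("scene",nm,rect("scene",b,z))
for nm,c,z in (("teal",TEAL,28),("yel",YEL,30),("red",RED,150)):
    for b in blobs(mask(im,*c),(0,0,640,480),300)[:2]: print("wrist",nm,cv2.boundingRect(b),rect("wrist",b,z,ci))
E
```

```text
time: 0.52
eef_pos: [501.8, -112.8, 192.8]
tcp_rot: [-2.476, -1.929, 0.005]
contact_force: [0.9, 0.4, 0.9]
opening: 60.8
gripper_force: 0.0
[ 506.13079888 -110.78934627  193.85924653] [-2.47723616e+00 -1.93120293e+00  4.21767098e-04] 52.48765354240514
scene teal ((530.2883911132812, -18.236621856689453), (98.89002227783203, 94.18586730957031), 75.35969543457031)
scene yel ((558.4696044921875, 64.02912139892578), (9.091302871704102, 101.0372543334961), 78.40339660644531)
wrist teal (267, 43, 113, 124) ((527.9722900390625, -16.572364807128906), (99.89576721191406, 92.42439270019531), 76.56637573242188)
wrist yel (248, 0, 64, 10) ((512.6785888671875, 68.51133728027344), (6.844120025634766, 50.48387145996094), 75.21856689453125)
wrist yel (332, 0, 64, 9) ((577.8602905273438, 52.39243698120117), (6.0789875984191895, 50.34210968017578), 76.3381118774414)
```

View pics/w1.png

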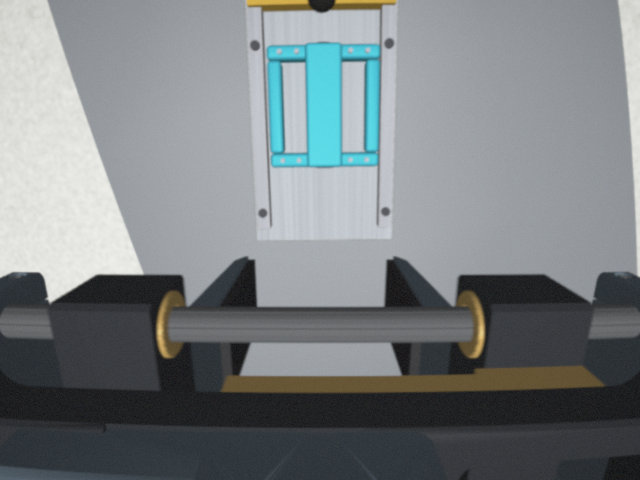

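The wrist view shows the teal pedal centred at (323,104) between the rails, with the yellow stop at the top edge. The pedal is about 25 mm short of home and about 97 mm ahead of the TCP, with only 1 mm of lateral offset. I'll descend behind it.

```bash
python3 -m inch '{"xyz":[[0,-1,38],[0,-1,76],[0,-1,114],[0,-1,140],[0,-1,150]],"angular":[[0,0,0],[0,0,0],[0,0,0],[0,0,0],[0,0,0]],"fingers":[-1,-1,-1,-1,-1]}'
python3 -m inch '{"xyz":[[0,0,10],[0,0,20],[0,0,24],[0,0,24],[0,0,24]],"angular":[[0,0,0],[0,0,0],[0,0,0],[0,0,0],[0,0,0]],"fingers":[-1,-1,-1,-1,-1]}'
python3 -m inch '{"xyz":[[4,0,0],[10,0,0],[18,0,0],[23,0,0],[24,0,0]],"angular":[[0,0,0],[0,0,0],[0,0,0],[0,0,0],[0,0,0]],"fingers":[-1,-1,-1,-1,-1]}'
```

```text
time: 1.03
eef_pos: [505.1, -108.5, 40.6]
tcp_rot: [-2.472, -1.933, 0.003]
contact_force: [-0.1, 0.5, -0.3]
opening: 19.4
gripper_force: 0.0
time: 1.45
eef_pos: [506.6, -109.9, 20.6]
tcp_rot: [2.475, 1.934, 0.001]
contact_force: [0.8, 0.6, 0.5]
opening: 0.7
gripper_force: 0.0
time: 1.87
eef_pos: [512.1, -85.3, 20.1]
tcp_rot: [2.474, 1.935, 0.0]
contact_force: [0.5, -0.0, 0.3]
opening: 0.6
gripper_force: 0.0
```

```bash
python3 -m inch '{"xyz":[[2,0,0],[4,0,0],[6,0,0],[8,0,0],[10,0,0]],"angular":[[0,0,0],[0,0,0],[0,0,0],[0,0,0],[0,0,0]],"fingers":[-1,-1,-1,-1,-1]}'
python3 -m inch '{"xyz":[[2,0,0],[4,0,0],[6,0,0],[8,0,0],[10,0,0]],"angular":[[0,0,0],[0,0,0],[0,0,0],[0,0,0],[0,0,0]],"fingers":[-1,-1,-1,-1,-1]}'
python3 -m inch '{"xyz":[[1,0,0],[2,0,0],[3,0,0],[4,0,0],[4,0,0]],"angular":[[0,0,0],[0,0,0],[0,0,0],[0,0,0],[0,0,0]],"fingers":[-1,-1,-1,-1,-1]}'
```

```text
time: 2.28
eef_pos: [514.3, -76.7, 19.9]
tcp_rot: [2.476, 1.934, -0.0]
contact_force: [0.0, -2.5, 1.1]
opening: 0.3
gripper_force: 0.9
time: 2.7
eef_pos: [516.7, -66.9, 19.9]
tcp_rot: [-2.476, -1.934, 0.0]
contact_force: [-0.2, -2.4, 1.7]
opening: 0.5
gripper_force: 0.9
time: 3.12
eef_pos: [517.7, -63.0, 19.9]
tcp_rot: [-2.476, -1.934, -0.0]
contact_force: [0.0, 0.1, 0.3]
opening: 0.4
gripper_force: 0.0
```

```bash
python3 -m inch '{"xyz":[[1,0,0],[2,0,0],[3,0,0],[4,0,0],[4,0,0]],"angular":[[0,0,0],[0,0,0],[0,0,0],[0,0,0],[0,0,0]],"fingers":[-1,-1,-1,-1,-1]}'
python3 -m inch '{"xyz":[[0.5,0,0],[1,0,0],[1.5,0,0],[1.5,0,0]],"angular":[[0,0,0],[0,0,0],[0,0,0],[0,0,0]],"fingers":[-1,-1,-1,-1]}'
python3 -m inch '{"xyz":[[0.5,0,0],[1,0,0],[1,0,0]],"angular":[[0,0,0],[0,0,0],[0,0,0]],"fingers":[-1,-1,-1]}'
```

```text
time: 3.53
eef_pos: [518.6, -59.1, 19.9]
tcp_rot: [-2.476, -1.934, -0.0]
contact_force: [-0.0, 0.5, -1.2]
opening: 0.4
gripper_force: 0.0
time: 3.87
eef_pos: [519.0, -57.8, 19.9]
tcp_rot: [-2.476, -1.934, 0.0]
contact_force: [-0.4, -0.1, 0.7]
opening: 0.6
gripper_force: 0.1
time: 4.12
eef_pos: [519.2, -56.8, 19.9]
tcp_rot: [-2.476, -1.934, -0.0]
contact_force: [0.8, 0.9, 0.1]
opening: 0.3
gripper_force: 0.1
```

```bash
python3 -m inch '{"xyz":[[0.5,0,0],[1,0,0],[1,0,0]],"angular":[[0,0,0],[0,0,0],[0,0,0]],"fingers":[-1,-1,-1]}' | grep force
python3 -m inch '{"xyz":[[0.5,0,0],[1,0,0],[1,0,0]],"angular":[[0,0,0],[0,0,0],[0,0,0]],"fingers":[-1,-1,-1]}'| grep force
python3 - <<'E'
from h import *
ci=info("wrist");im=ctrl.grab_frame("wrist");s=ctrl.grab_frame("scene");cv2.imwrite("pics/w2.png",im[:,:,::-1])
cv2.imwrite("pics/s2.png",s[:,:,::-1])
o=ctrl.get_obs();print(o["eef_pos"],o["contact_force"])
for b in blobs(mask(s,*TEAL),(270,235,400,310))[:2]: print("scene",rect("scene",b,28))
for nm,c,z in (("teal",TEAL,28),("yel",YEL,30)):
    for b in blobs(mask(im,*c),(0,0,640,480),200)[:3]: print("wrist",nm,cv2.boundingRect(b),rect("wrist",b,z,ci))
cv2.imwrite("pics/s2c.png",cv2.resize(s[235:310,270:400,::-1],None,fx=5,fy=5))
E
```

```text
contact_force: [0.1, -0.9, -0.6]
gripper_force: 0.1
contact_force: [0.7, -4.6, -0.7]
gripper_force: 2.1
[520.12086281 -55.24076597  20.01523615] [ 1.22812383 -5.73113471 -0.88726881]
scene ((538.000244140625, 10.189102172851562), (96.3876953125, 94.18360137939453), 76.31620025634766)
wrist teal (201, 16, 232, 249) ((534.8983154296875, 11.430557250976562), (101.74199676513672, 92.11637878417969), 76.49791717529297)
wrist yel (158, 0, 104, 30) ((506.6202392578125, 71.45174407958984), (10.765212059020996, 40.4178352355957), 74.5669937133789)
wrist yel (346, 0, 118, 21) ((580.7015380859375, 54.55500793457031), (7.443106174468994, 45.754398345947266), 77.16399383544922)
```

View pics/s2c.png

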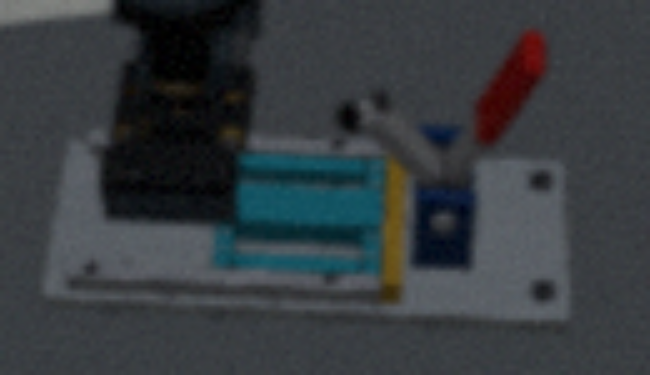

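View pics/w2.png

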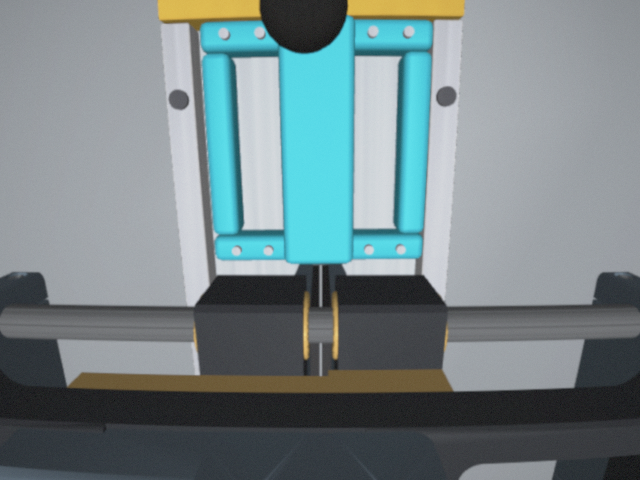

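Both views show the pedal's +x end on the yellow stop (scene crop x≈385) and a force of about 5.7 N. I'll press a little firmer, hold, and back off.

```bash
python3 -m inch '{"xyz":[[0.3,0,0],[0.5,0,0],[0.5,0,0],[0.5,0,0],[0.5,0,0]],"angular":[[0,0,0],[0,0,0],[0,0,0],[0,0,0],[0,0,0]],"fingers":[-1,-1,-1,-1,-1]}'
```

```text
time: 5.13
eef_pos: [520.3, -55.2, 20.0]
tcp_rot: [2.474, 1.934, 0.0]
contact_force: [0.5, -10.5, -0.4]
opening: 0.1
gripper_force: 4.8
```

Pressed at 10.5 N. Now I'll retreat, rise and check the handle tip position.

```bash
python3 -m inch '{"xyz":[[-4,0,0],[-10,0,0],[-15,0,-20],[-15,0,-60],[-15,0,-100]],"angular":[[0,0,0],[0,0,0],[0,0,0],[0,0,0],[0,0,0]],"fingers":[-1,-1,-1,-1,-1]}'|grep eef
python3 -m inch '{"xyz":[[0,0,-40],[0,0,-80],[0,0,-110],[0,0,-110],[0,0,-110]],"angular":[[0,0,0],[0,0,0],[0,0,0],[0,0,0],[0,0,0]],"fingers":[-1,-1,-1,-1,-1]}'
python3 - <<'E'
from h import *
w=ctrl.grab_frame("scene");sd=ctrl.grab_frame("side")
for n,im,roi in (("scene",w,(270,235,400,310)),("side",sd,(285,185,365,295))):
    for nm,c,z in (("teal",TEAL,28),("red",((0,120,50),(8,255,255)),160)):
        for b in blobs(mask(im,*c),roi)[:1]:
            print(n,nm,rect(n,b,z)); p=b.reshape(-1,2)
            if nm=="red":
                t=p[p[:,1]<=p[:,1].min()+2].mean(0); print(t,cast(n,[t],166))
o=np.array([535.5,10,0]);f=np.array([.237,.972,0]);tip=o+132*f+[0,0,166]
print("tip",tip)
for n in("scene","side"):
    K,D,R,t=info(n);print(n,cv2.projectPoints(tip[None],cv2.Rodrigues(R)[0],t,K,D)[0].ravel())
E
```

```text
eef_pos: [514.7, -69.2, 120.2]
time: 5.97
eef_pos: [516.8, -69.3, 231.4]
tcp_rot: [2.474, 1.933, 0.003]
contact_force: [-0.4, 0.7, -0.4]
opening: 0.4
gripper_force: 0.0
scene teal ((537.876953125, 9.68255615234375), (97.43035125732422, 94.18360137939453), 76.31620025634766)
scene red ((585.08740234375, 122.05473327636719), (21.298629760742188, 90.90499114990234), 52.509178161621094)
[376. 242.] [[555.35864721 139.51084159 166.        ]]
side teal ((530.6907348632812, 4.364540100097656), (119.63282012939453, 93.94628143310547), 76.49435424804688)
side red ((539.4285888671875, 87.0032958984375), (128.21746826171875, 30.964160919189453), 64.76184844970703)
[314.84615385 191.61538462] [[559.58087385 130.54684596 166.        ]]
tip [566.784 138.304 166.   ]
scene [376.57060011 244.79384558]
side [315.76927582 190.1254781 ]
```

```bash
python3 -m inch '{"xyz":[[35,0,0],[75,0,0],[115,0,0],[155,0,0],[190,0,0]],"angular":[[0,0,0],[0,0,0],[0,0,0],[0,0,0],[0,0,0]],"fingers":[-1,-1,-1,-1,-1]}'|grep eef
python3 -m inch '{"xyz":[[30,0,0],[54,0,0],[64,0,0],[64,0,0],[64,0,0]],"angular":[[0,0,0],[0,0,0],[0,0,0],[0,0,0],[0,0,0]],"fingers":[-1,-1,-1,-1,-1]}'|grep eef
python3 -m inch '{"xyz":[[0,0,30],[0,0,60],[0,0,85],[0,0,91],[0,0,91]],"angular":[[0,0,0],[0,0,0],[0,0,0],[0,0,0],[0,0,0]],"fingers":[-1,-1,-1,-1,-1]}'
python3 - <<'E'
from h import *
s=ctrl.grab_frame("scene");d=ctrl.grab_frame("side")
a=cv2.resize(s[215:315,290:410,::-1],(480,400),interpolation=3);b=cv2.resize(d[150:270,270:366,::-1],(320,400),interpolation=3)
cv2.imwrite("pics/h1.png",np.hstack([a,b]))
p=ctrl.get_obs()["eef_pos"];r=p-[535.5,10,0];print(p,"fx",r[0]*.237+r[1]*.972,"lat",r[0]*.972-r[1]*.237)
E
```

```text
eef_pos: [561.5, 117.6, 228.1]
eef_pos: [577.0, 176.9, 228.6]
time: 7.32
eef_pos: [576.3, 175.9, 137.3]
tcp_rot: [-2.476, -1.932, 0.006]
contact_force: [-0.8, -0.3, 0.2]
opening: 0.3
gripper_force: 0.0
[578.15686134 176.74818368 140.00288077] fx 172.18891067717263 lat 1.9431496884956303
```

View pics/h1.png

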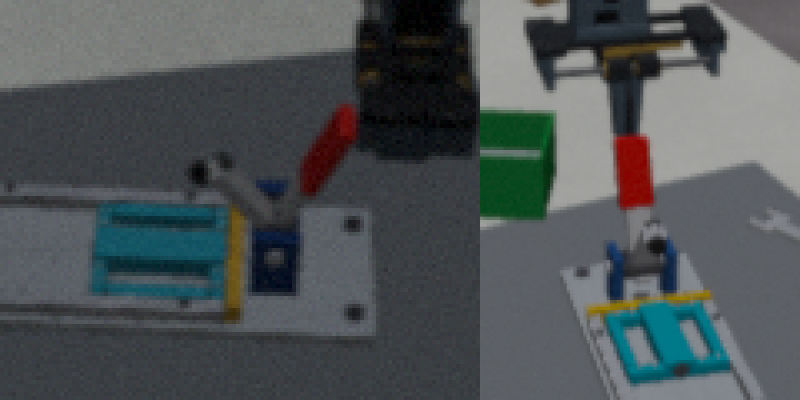

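The fingers (scene crop x≥358) stand behind the red tip at (345,110), and in the side view they line up with it at (630,130). I'll push slowly toward -x.

```bash
python3 -m inch '{"xyz":[[-3,-2,0],[-6,-2,0],[-9,-2,0],[-11,-2,0],[-12,-2,0]],"angular":[[0,0,0],[0,0,0],[0,0,0],[0,0,0],[0,0,0]],"fingers":[-1,-1,-1,-1,-1]}'|egrep 'eef|contact'
python3 -m inch '{"xyz":[[-1,0,0],[-2,0,0],[-3,0,0],[-4,0,0],[-5,0,0]],"angular":[[0,0,0],[0,0,0],[0,0,0],[0,0,0],[0,0,0]],"fingers":[-1,-1,-1,-1,-1]}'|egrep 'eef|contact'
python3 -m inch '{"xyz":[[-1,0,0],[-2,0,0],[-3,0,0],[-4,0,0],[-5,0,0]],"angular":[[0,0,0],[0,0,0],[0,0,0],[0,0,0],[0,0,0]],"fingers":[-1,-1,-1,-1,-1]}'|egrep 'eef|contact'
python3 -m inch '{"xyz":[[-1,0,0],[-2,0,0],[-3,0,0],[-4,0,0],[-5,0,0]],"angular":[[0,0,0],[0,0,0],[0,0,0],[0,0,0],[0,0,0]],"fingers":[-1,-1,-1,-1,-1]}'|egrep 'eef|contact'
```

```text
eef_pos: [572.9, 165.9, 139.4]
contact_force: [-0.6, -0.4, 0.4]
eef_pos: [571.6, 161.5, 138.9]
contact_force: [0.2, 5.2, 0.4]
eef_pos: [571.0, 157.3, 139.5]
contact_force: [0.9, 7.0, 4.9]
eef_pos: [569.9, 152.3, 139.5]
contact_force: [1.7, 5.4, 4.4]
```

```bash
for i in 1; do python3 -m inch '{"xyz":[[-1.5,0,0],[-3,0,0],[-5,0,0],[-7,0,0],[-9,0,0]],"angular":[[0,0,0],[0,0,0],[0,0,0],[0,0,0],[0,0,0]],"fingers":[-1,-1,-1,-1,-1]}'|egrep 'eef|contact'; done
python3 -m inch '{"xyz":[[-2,0,0],[-4,0,0],[-6,0,0],[-8,0,0],[-10,0,0]],"angular":[[0,0,0],[0,0,0],[0,0,0],[0,0,0],[0,0,0]],"fingers":[-1,-1,-1,-1,-1]}'|egrep 'eef|contact'
python3 -m inch '{"xyz":[[-2,0,0],[-4,0,0],[-6,0,0],[-8,0,0],[-10,0,0]],"angular":[[0,0,0],[0,0,0],[0,0,0],[0,0,0],[0,0,0]],"fingers":[-1,-1,-1,-1,-1]}'|egrep 'eef|contact'
python3 -m inch '{"xyz":[[-2,0,0],[-4,0,0],[-6,0,0],[-8,0,0],[-10,0,0]],"angular":[[0,0,0],[0,0,0],[0,0,0],[0,0,0],[0,0,0]],"fingers":[-1,-1,-1,-1,-1]}'|egrep 'eef|contact'
```

```text
eef_pos: [567.6, 143.4, 139.3]
contact_force: [1.1, 4.6, 2.7]
eef_pos: [564.5, 133.1, 138.9]
contact_force: [1.4, 3.5, 2.6]
eef_pos: [562.0, 123.3, 138.8]
contact_force: [-1.0, 2.1, 2.1]
eef_pos: [559.6, 113.7, 138.9]
contact_force: [-0.2, -0.2, 0.3]
```

```bash
python3 -m inch '{"xyz":[[-2,0,0],[-4,0,0],[-6,0,0],[-8,0,0],[-10,0,0]],"angular":[[0,0,0],[0,0,0],[0,0,0],[0,0,0],[0,0,0]],"fingers":[-1,-1,-1,-1,-1]}'|egrep 'eef|contact'
python3 -m inch '{"xyz":[[-2,0,0],[-4,0,0],[-6,0,0],[-8,0,0],[-10,0,0]],"angular":[[0,0,0],[0,0,0],[0,0,0],[0,0,0],[0,0,0]],"fingers":[-1,-1,-1,-1,-1]}'|egrep 'eef|contact'
python3 - <<'E'
from h import *
s=ctrl.grab_frame("scene");d=ctrl.grab_frame("side")
a=cv2.resize(s[215:315,290:410,::-1],(480,400),interpolation=3);b=cv2.resize(d[150:270,270:366,::-1],(320,400),interpolation=3)
cv2.imwrite("pics/h2.png",np.hstack([a,b]))
p=ctrl.get_obs()["eef_pos"];r=p-[535.5,10,0];print(p,"fx",r[0]*.237+r[1]*.972,"lat",r[0]*.972-r[1]*.237)
E
```

```text
eef_pos: [557.2, 104.0, 138.9]
contact_force: [-0.6, -0.1, 0.2]
eef_pos: [554.9, 94.3, 138.9]
contact_force: [-0.0, 0.2, 0.7]
[554.82499865  94.22190578 138.93253533] fx 86.44371709446081 lat -1.1766929787981795
```

View pics/h2.png

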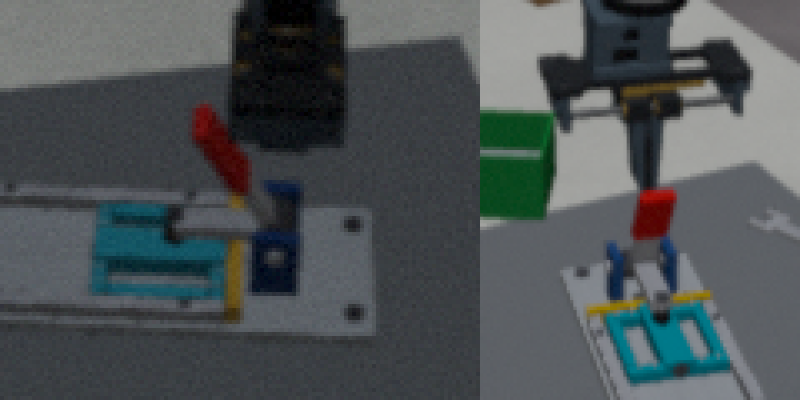

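The clamp has snapped over: the nose lies level on the hub (scene crop (180,222)) and the red handle leans to -x at (215,140). I'll creep up to lean on it.

```bash
python3 -m inch '{"xyz":[[-4,0,0],[-8,0,0],[-12,0,0],[-15,0,0],[-16,0,0]],"angular":[[0,0,0],[0,0,0],[0,0,0],[0,0,0],[0,0,0]],"fingers":[-1,-1,-1,-1,-1]}'|egrep 'eef|contact'
python3 -m inch '{"xyz":[[-1,0,0],[-2,0,0],[-3,0,0],[-3,0,0]],"angular":[[0,0,0],[0,0,0],[0,0,0],[0,0,0]],"fingers":[-1,-1,-1,-1]}'|egrep 'eef|contact'
python3 -m inch '{"xyz":[[-0.5,0,0],[-1,0,0],[-1,0,0]],"angular":[[0,0,0],[0,0,0],[0,0,0]],"fingers":[-1,-1,-1]}'|egrep 'eef|contact'
```

```text
eef_pos: [550.9, 78.4, 138.9]
contact_force: [-0.2, 0.4, -0.1]
eef_pos: [550.3, 75.9, 138.9]
contact_force: [0.4, 0.7, -0.6]
eef_pos: [550.0, 75.1, 138.9]
contact_force: [0.3, 0.3, -0.1]
```

```bash
python3 -m inch '{"xyz":[[-0.3,0,0],[-0.5,0,0],[-0.5,0,0]],"angular":[[0,0,0],[0,0,0],[0,0,0]],"fingers":[-1,-1,-1]}'|egrep 'eef|contact'
```

```text
eef_pos: [549.9, 74.6, 138.9]
contact_force: [-0.1, -0.2, 0.5]
```

```bash
for k in 1 2; do :; done; python3 -m inch '{"xyz":[[-0.5,0,0],[-1,0,0],[-1,0,0]],"angular":[[0,0,0],[0,0,0],[0,0,0]],"fingers":[-1,-1,-1]}'|egrep 'eef|contact'
python3 -m inch '{"xyz":[[-0.5,0,0],[-1,0,0],[-1,0,0]],"angular":[[0,0,0],[0,0,0],[0,0,0]],"fingers":[-1,-1,-1]}'|egrep 'eef|contact'
```

```text
eef_pos: [549.7, 73.5, 138.9]
contact_force: [-0.2, 0.2, -0.6]
eef_pos: [549.5, 72.7, 138.9]
contact_force: [0.0, 0.7, 0.3]
```

```bash
python3 -m inch '{"xyz":[[-0.5,0,0],[-0.8,0,0],[-0.8,0,0]],"angular":[[0,0,0],[0,0,0],[0,0,0]],"fingers":[-1,-1,-1]}'|egrep 'eef|contact'
```

```text
eef_pos: [549.4, 72.1, 138.9]
contact_force: [0.8, 4.1, -0.5]
```

```bash
python3 -m inch '{"xyz":[[-0.3,0,0],[-0.6,0,0],[-0.6,0,0]],"angular":[[0,0,0],[0,0,0],[0,0,0]],"fingers":[-1,-1,-1]}'|egrep 'eef|contact'
```

```text
eef_pos: [549.3, 71.8, 139.0]
contact_force: [1.9, 7.6, -1.2]
```

```bash
python3 -m inch '{"xyz":[[-0.3,0,0],[-0.6,0,0],[-0.6,0,0]],"angular":[[0,0,0],[0,0,0],[0,0,0]],"fingers":[-1,-1,-1]}'|egrep 'eef|contact'
```

```text
eef_pos: [549.3, 71.5, 139.0]
contact_force: [1.7, 10.3, -0.7]
```

```bash
python3 -m inch '{"xyz":[[-0.3,0,0],[-0.3,0,0],[-0.3,0,0],[-0.3,0,0],[-0.3,0,0]],"angular":[[0,0,0],[0,0,0],[0,0,0],[0,0,0],[0,0,0]],"fingers":[-1,-1,-1,-1,-1]}'|egrep 'eef|contact'
python3 -m inch '{"xyz":[[0,0,0],[0,0,0]],"angular":[[0,0,0],[0,0,0]],"fingers":[-1,-1]}'|egrep 'eef|contact'
```

```text
eef_pos: [549.2, 71.4, 139.0]
contact_force: [2.3, 11.1, -1.9]
eef_pos: [549.2, 71.4, 139.0]
contact_force: [2.7, 12.2, -1.2]
```

Held at about 12 N for over half a second. Now I'll let go, back away and check.

```bash
python3 -m inch '{"xyz":[[1,0,0],[4,0,0],[12,0,0],[25,0,0],[40,0,0]],"angular":[[0,0,0],[0,0,0],[0,0,0],[0,0,0],[0,0,0]],"fingers":[-1,-1,-1,-1,-1]}'|egrep 'eef|contact'
python3 -m inch '{"xyz":[[15,0,-20],[40,0,-50],[60,0,-70],[60,0,-70],[60,0,-70]],"angular":[[0,0,0],[0,0,0],[0,0,0],[0,0,0],[0,0,0]],"fingers":[-1,-1,-1,-1,-1]}'|egrep 'time|contact'
python3 - <<'E'
from h import *
s=ctrl.grab_frame("scene");d=ctrl.grab_frame("side")
a=cv2.resize(s[215:315,290:410,::-1],(480,400),interpolation=3);b=cv2.resize(d[150:270,270:366,::-1],(320,400),interpolation=3)
cv2.imwrite("pics/h3.png",np.hstack([a,b]))
E
```

```text
eef_pos: [558.8, 109.9, 138.9]
contact_force: [1.3, 0.4, -0.3]
time: 15.6
contact_force: [-0.3, -0.1, -0.6]
```

View pics/h3.png

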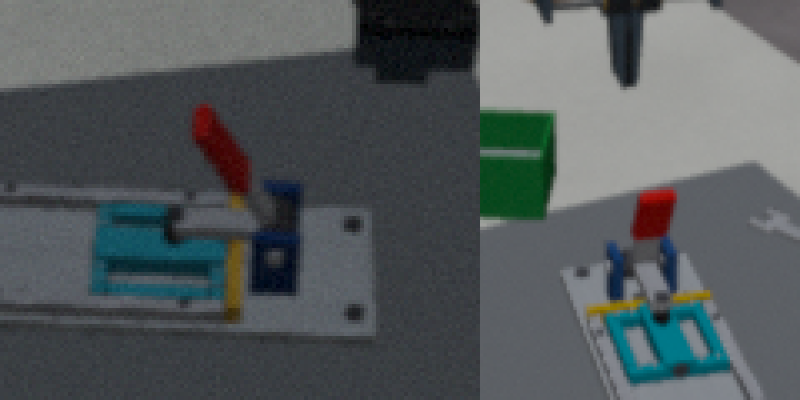

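The clamp is still over with its foot on the hub at (180,222), the pedal is against the stop at (228,265), and the arm is clear.

```bash
python3 -c "
from plant import ctrl
print(ctrl.hand_in())"
```

```text
the job is handed in; nothing more can be done
None
```

I handed the job in at about 15.6 s: the pedal was pressed home at about 10 N, and the clamp snapped over and was leaned on at about 12 N, then released. The final picture shows the foot on the hub and the pedal against the stop; no verdict came back.

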